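Clear the cup off the scanner and hold its lid open

TASK

Someone left a thin blue porcelain cup on the lid of the desk scanner: take it off with a light grip (30 N a finger at most, it cracks easily), set it down gently, upright and wholly on the round green coaster, and let it go. Then raise the scanner lid (it has a black handle) and hold it open at 40 degrees, give or take 5, so that a colleague can change the page; the lid falls shut if it is let go, so do not drop it and finish while still holding it there. Leave the yellow note block, the stapler and the pen pot where they are.

Things in the scene. Friction and masses are not known exactly. Their poses are not given: they have to be found in the camera images.
- scanner: Compact flatbed scanner fixed to the desk: grey case 240 mm deep (its x axis) by 300 mm wide (its y axis), 50 mm high. Origin: centre of its underside on the desk; x axis points from the front edge (handle side) to the hinge side, z up. With the lid shut its flat white top is 70.5 mm above the desk.
- lid: White lid of the scanner, 240 x 300 x 18 mm, about 0.45 kg (varies), hinged along the scanner's far edge. Origin: middle of the hinge line; when shut its x axis points away from the handle edge, as the scanner's does, and z up. It covers x from -240 to 0 mm, y from -150 to 150 mm, z from 0 to 18 mm in its own frame. It has no catch or stay: it always falls shut when let go.
- lid_handle (a point): Middle of the black round grab bar on the lid, near its front edge. The bar is 10 mm thick, 100 mm long, parallel to the hinge (the lid's y axis), carried by a round leg at each end (at 50 mm either side of the middle); its axis is 35 mm above the lid's top face, 215 mm from the hinge line towards the front and 53 mm above the hinge line when shut. Being round, it can turn between the fingers as the lid rises. The point turns with the lid.
- hinge_mid (a point): Fixed point: middle of the lid's hinge line, which runs along the scanner's y axis, 120 mm behind the scanner's centre and 52.5 mm above the desk.
- lid_hinge (a joint): Opening angle of the lid in rad: 0 shut, growing as the front edge rises (stop at 1.2). 40 degrees is 0.698. No spring, little friction.
- cup: Blue thin-walled porcelain cup without handle, 52 mm across at the foot, 55 mm at the rim, 62 mm high, wall 3 mm, about 0.13 kg (varies). Origin: centre of its underside, z up. It stands on the scanner's lid behind the handle. It is fragile: grip it with 30 N a finger at most.
- coaster: Round green coaster, 100 mm across, 5 mm thick, fixed to the desk to the left or the right of the scanner. Origin: centre of its underside.
- notes: Block of yellow notes, 76 x 76 x 35 mm, loose on the desk on the other side of the scanner. Origin: centre of its underside. Not to be moved.
- stapler: Blue and black stapler, 140 x 36 x 47 mm, loose on the desk. Origin: centre of its underside, long along its x axis. Not to be moved.
- pen_pot: Dark steel pen pot with pens, 76 mm across, 95 mm high (pens to 140 mm), loose on the desk. Origin: centre of its underside. Not to be moved.
Things that resemble listed ones, but are neither listed nor needed, are in the scene too. Several things have the shape of the cup; the one meant has the colours described above.

How it is judged (in metres and radians):
On the way:
1. the cup stands upright on the coaster, let go, with the lid still shut (horizontal distance between cup and coaster below 0.027 m and height (world z) of cup below 0.009 m and angle between cup's own z axis and vertical below 0.1 rad and linear speed of cup below 0.03 m/s and contact force between cup and the fingers below 0.05 N and value of joint lid_hinge below 0.06 rad), for 0.2 s.
At the end, for the whole second after the job is handed in: The lid is held still by the fingers at 40 degrees, within 6 degrees, with nothing else propping it; the cup stands upright and released, wholly on the coaster (centres within 27 mm) (value of joint lid_hinge between 0.593 and 0.803 rad and velocity of joint lid_hinge between -0.1 and 0.1 rad/s and contact force between lid and the fingers above 0.5 N and contact force between lid and cup below 0.05 N and contact force between lid and notes below 0.05 N and contact force between lid and stapler below 0.05 N and contact force between lid and pen_pot below 0.05 N and horizontal distance between cup and coaster below 0.027 m and height (world z) of cup below 0.009 m and angle between cup's own z axis and vertical below 0.1 rad and linear speed of cup below 0.03 m/s and contact force between cup and the fingers below 0.05 N); the arm keeps its last pose, push and grip.
It fails at once if the cup is squeezed or knocked by the fingers with more than 40 N a finger (80 N summed over both) (contact force between cup and the fingers above 80 N).
It fails at once if the cup is tipped over (more than 35 degrees) (angle between cup's own z axis and vertical above 0.6 rad).
It fails at once if the cup is dropped (moves faster than 0.5 m/s untouched by the fingers) or pressed onto the coaster with more than 60 N ((contact force between cup and the fingers below 0.05 N and linear speed of cup above 0.5 m/s) or contact force between cup and coaster above 60 N).
It fails at once if the lid is dropped and falls freely (velocity of joint lid_hinge below -2.5 rad/s).
It fails at once if the note block, the stapler or the pen pot is moved more than 25 mm (distance of any of notes, stapler, pen_pot from where it was at the start of the episode above 0.025 m).
It also fails if it takes over 51 s, if anything falls off the work surface, if the arm or the gripper's body presses on something with over 40 N, if the wrist force passes 120 N, or if a joint passes its speed limit or range.

ROBOT

A 6-joint arm with a two-finger parallel gripper is mounted at the origin on the work surface. World frame = base frame: x ahead of the robot, y to its left, z up, the work surface at z = 0. Lengths are in m, angles in degrees, forces in N, time in s.
With the tool pointing down it reaches from about 0.25 to 0.725 m from the base axis. Payload 9.7 kg.
Tool frame: the origin (TCP) lies between the finger pads; the fingertips stand 22 mm ahead of it and the grasp point (between the pads) lies 3 mm ahead of it; z points along the fingers, y is the line along which they close (so a half turn about z gives the same grasp; the last joint's range is limited). The gripper opens to 85 mm and grips with 20 to 120 N. Pads are 22 mm wide; open, the fingers measure 114 mm over their backs; the gripper's body (76 mm by 85 mm) begins 54 mm behind the grasp point. The pads swing forward as they close: fully open they stand 13 mm farther back than shut.
Start: joints at [-72.25, 4.979, 10.078, 95.1, 0, 90], TCP at [0.168, -0.524, 0.253] pointing down, gripper open.
Joint ranges: [-179.16, 179.16], [-48.56, 103.87], [-65.8, 70.77], [-126.05, 130.52], [-82.76, 87.17], [-180, 180]. Speed limits (degrees/s): [127.2, 127.2, 147.25, 180, 180, 180].

INTERFACE

Orientations are given as [roll, pitch, yaw] about the fixed x, y, z axes, in that order (R = Rz(yaw) Ry(pitch) Rx(roll)).
In Python, from workcell import bot, viewer, finder gives the robot as it stands.
- The arm moves only by the tool move_arm, never from a script. Its arguments are lists of equal length, an entry for each row: "offset": the shift along the tool's x, y, z in cm, a list of three; "twist": the turn, a rotation vector about the tool's x, y, z in rad, a list of three; "grip": the opening, from 0 (shut) to 1 (fully open). In form: {"offset": [[x, y, z], ...], "twist": [[ax, ay, az], ...], "grip": [grip, ...]}. A call has 1 to 5 rows; each row shifts and turns the commanded pose from where the row before left it, along the tool's axes as they then stand; what a row does not reach is not made up. A row lasts 1/10 s, in which the tool goes at most 50 mm and 8.59 degrees, less where a joint would pass 70% of its speed; a pose out of reach is approached as far as the arm can. A call is refused whole if a number of a shift passes 5 or a number of a turn 0.15, either way. A call with a gripper value outside its range is refused whole. The fingers move at their own pace and stop on an object; "force" is the grip in N (left out, the last holds). Time passes only in rows, so rows that do not move let the fingers close. It gives the time, the measured TCP pose, the force, the opening and the grip force at its end, in the units of the state.
- bot.get_obs(): the state, without advancing time (a new reading comes with each control period).
- viewer.camera(name): name is "scene" or "side" or "wrist"; returns a dict with "color" (420x560x3 uint8, red, green, blue), "depth" (420x560 float32, m along the optical axis (not along the pixel's ray), 0 where there is no reading), "vfov" (degrees; the focal length in pixels is half the picture's height over the tangent of half this angle, whatever the lens; pixels are square), "cx", "cy" (the principal point, pixels), "k1" (the pictures are not rectified: a ray, as slopes to the right and down, at radius r is drawn at 1 + k1 r^2 times it, then the intrinsics apply), "position" and "attitude" of the camera in the world; the wrist camera has in their place "tool_from_camera" (4x4, takes a point from camera to tool coordinates, whose origin is the TCP and whose axes are the flange's). Camera axes: x right, y down, z forward; pixel columns grow to the right and rows downward; lengths in m; the calibration is good to about 2 mm. A picture is of the moment at which its call begins: read the wrist's pose just before it.
- bot.job_done(): hands the job in; it is judged then, once.
Trained networks look in a picture, given as the dict that the camera call returned (one of the last four; its "shot" number tells which), for a name from the list of things; names that differ only in an ending like _2 or _b are one class to them, and where a whole thing is asked for, a point or a joint stands for the part that bears it (a point fixed in the world has none). Each returns a list of dicts, best first, with "p" (0 to 1); they miss things now and then, are a little off and sometimes report something else, mostly with a low value. They report only what shows in the picture. A call takes as long as a camera call. They do not tell look-alikes from the thing itself.
- finder.boxes_of(picture, thing): "position" ([column, row] in pixels, amid what is visible of it).
- finder.pinpoint(picture, thing): "position" ([column, row] in pixels: a listed point, or the origin of a listed thing).
The state is a dict: "time": time; "q": joint angles; "qd": joint speeds; "joint_efforts": joint torques, N m; "ee_pos": TCP position; "tcp_rot": TCP orientation; "wrist_force": force on the tool from outside, world axes, zero at the start; "torque": the same for the moment, N m; "opening": finger opening in m; "grasp_force": force on a finger pad.
Only numpy, scipy, OpenCV 4.12 (cv2) and the standard library are available. Lean on these libraries where they do the work, as an engineer would, in place of code of your own. Each camera call takes 0.05 s, during which the arm holds its last target. There are 200 camera calls.

## Working session

There is one attempt and no reset: what is moved stays moved. The work goes in short steps, Python scripts to look and compute and a tool call to move; the robot and the scene stay as the last step left them, time stands still between calls to the robot, and variables do not carry over. Pictures are saved under pics/ and viewed, at most 10 in all, crops included, and the job is handed in when it is done.

Besides the shell and the picture viewer there is one more tool, called after ">>>" as name(argument=value, ...) on one line, values as JSON. move_arm: Moves the arm, as the interface text tells. Its arguments: {"type":"object","properties":{"offset":{"type":"array","items":{"type":"array","items":{"type":"number"}}},"twist":{"type":"array","items":{"type":"array","items":{"type":"number"}}},"grip":{"type":"array","items":{"type":"number"}},"force":{"type":"number"}},"required":["offset","twist","grip"]}

```bash
mkdir -p pics; ls
cat > h.py <<'E'
import numpy as np, cv2
from scipy.spatial.transform import Rotation as R
from workcell import bot, viewer, finder
def campose(p):
    if 'tool_from_camera' in p:
        o=p['obs']; T=np.eye(4); T[:3,:3]=R.from_euler('xyz',o['tcp_rot'],degrees=True).as_matrix(); T[:3,3]=o['ee_pos']
        return T@np.array(p['tool_from_camera'])
    T=np.eye(4); a=np.array(p['attitude'],float)
    T[:3,:3]=a if a.shape==(3,3) else (R.from_euler('xyz',a,degrees=True).as_matrix() if a.size==3 else R.from_quat(a).as_matrix())
    T[:3,3]=p['position']; return T
def shot(n):
    o=bot.get_obs(); p=viewer.camera(n); p['obs']=o; return p
def rays(p,uv):
    f=p['color'].shape[0]/2/np.tan(np.radians(p['vfov'])/2)
    K=np.array([[f,0,p['cx']],[0,f,p['cy']],[0,0,1.]])
    return cv2.undistortPoints(np.array(uv,float).reshape(-1,1,2),K,np.array([p['k1'],0,0,0,0.])).reshape(-1,2)
def cloud(p,uv=None):
    h,w=p['depth'].shape
    if uv is None: uv=np.stack(np.meshgrid(np.arange(w),np.arange(h)),-1).reshape(-1,2)
    uv=np.array(uv); s=rays(p,uv); d=p['depth'][uv[:,1].astype(int),uv[:,0].astype(int)]
    T=campose(p); return np.c_[s*d[:,None],d]@T[:3,:3].T+T[:3,3], d>0
def on_plane(p,uv,z):
    s=rays(p,[uv])[0]; T=campose(p); r=T[:3,:3]@[s[0],s[1],1]; return T[:3,3]+r*(z-T[2,3])/r[2]
E
python3 - <<'E'
from h import *
print(bot.get_obs())
for n in ['scene','side']:
    p=shot(n); cv2.imwrite(f'pics/{n}0.png',p['color'][:,:,::-1])
    print(n,p['vfov'],p['position'],p['attitude'],p['k1'])
    np.savez(f'{n}0.npz',**{k:v for k,v in p.items() if k!='obs'})
    for t,z in [('scanner',0),('lid',.0525),('lid_handle',.1055),('hinge_mid',.0525),('cup',.0705),('coaster',0),('notes',0),('stapler',0),('pen_pot',0)]:
        for r in finder.pinpoint(p,t)[:4]: print(t,round(r['p'],2),np.round(r['position']),on_plane(p,r['position'],z).round(3))
E
```

```text
pics
{'time': 0.0, 'q': array([-7.22485069e+01,  5.01179401e+00,  1.00340448e+01,  9.51000860e+01,
       -2.23220404e-05,  9.00019108e+01]), 'qd': array([ 0.09360567, -0.03832212,  0.06838411,  0.03322794, -0.01298918,
        0.10551243]), 'joint_efforts': array([ 3.14340659e-04, -5.20391786e+01,  4.64799964e+01,  1.65549136e-02,
        6.01952229e-05, -8.88025866e-07]), 'ee_pos': array([ 0.16762638, -0.523618  ,  0.25257273]), 'tcp_rot': array([-1.79922165e+02,  2.49178170e-05,  1.77495823e+01]), 'wrist_force': array([ 0.31560506,  0.31482935, -0.22776949]), 'torque': array([ 0.02015181, -0.03118116,  0.0168807 ]), 'grasp_force': 0.0, 'opening': 0.08515895150886404}
scene 44.361666915013934 [0.9666967  0.61644402 1.31803064] [-149.51917907    0.39313446  145.98569575] -0.0846087814169572
scanner 0.85 [270. 218.] [ 0.594 -0.02   0.   ]
lid 0.89 [234. 231.] [ 0.715 -0.015  0.052]
lid_handle 0.93 [298. 185.] [ 0.501 -0.011  0.105]
hinge_mid 0.74 [236. 233.] [ 0.712 -0.006  0.052]
cup 0.78 [272. 202.] [ 0.581 -0.022  0.07 ]
cup 0.67 [265. 150.] [ 0.498 -0.186  0.07 ]
cup 0.57 [239. 1
[... 364 characters left out ...]
1759486    0.44774836 -145.81012055] -0.1431341660480688
scanner 0.65 [288. 226.] [ 0.578 -0.023  0.   ]
scanner 0.41 [321. 151.] [ 0.662 -0.347  0.   ]
lid 0.66 [252. 197.] [ 0.702 -0.02   0.052]
lid_handle 0.87 [315. 218.] [ 0.489 -0.018  0.106]
hinge_mid 0.92 [251. 200.] [ 0.699 -0.007  0.052]
cup 0.96 [354. 199.] [ 0.445 -0.163  0.07 ]
cup 0.77 [326. 183.] [ 0.545 -0.173  0.07 ]
cup 0.71 [339. 261.] [0.377 0.044 0.07 ]
cup 0.6 [290. 211.] [ 0.572 -0.026  0.07 ]
coaster 0.78 [246. 342.] [0.462 0.333 0.   ]
notes 0.86 [386. 173.] [ 0.434 -0.378  0.   ]
stapler 0.6 [174. 294.] [0.703 0.336 0.   ]
stapler 0.24 [289. 211.] [ 0.606 -0.071  0.   ]
pen_pot 0.71 [321. 151.] [ 0.662 -0.351  0.   ]
```

View pics/scene0.png

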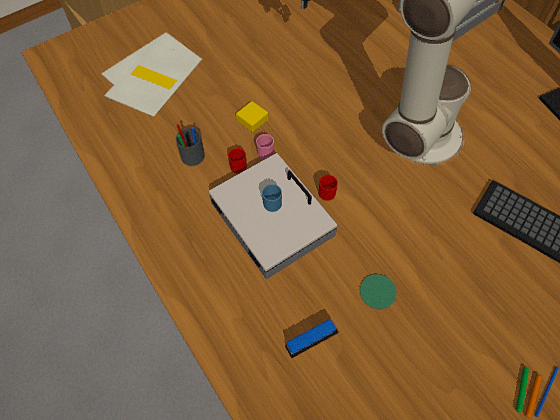

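View pics/side0.png

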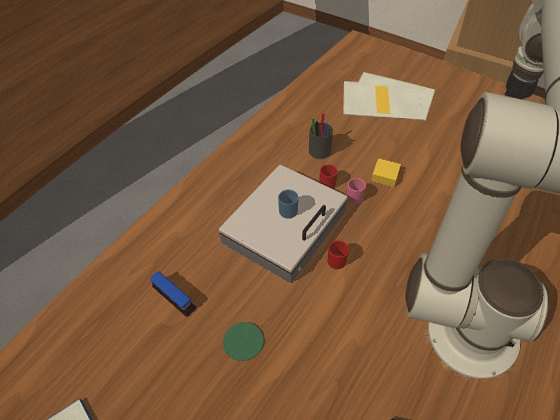

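The cup-shaped things in the scene picture are blue (272,198) on the lid, red (237,159), red (327,187) and pink (265,145). The blue one fits, since it is the only blue one and it stands on the lid behind the handle (298,185). The coaster is at (378,291). I'll confirm the cup with a crop and measure with the depth data.

Run:
```python
from h import *
ims=[]
for n in ['scene','side']:
    p=dict(np.load(f'{n}0.npz')); c=p['color']; X,ok=cloud(p); hsv=cv2.cvtColor(c,cv2.COLOR_RGB2HSV).reshape(-1,3).astype(int)
    H,S,V=hsv.T
    uv=np.array([272,198] if n=='scene' else [289,204]); x0,y0=uv-40
    ims.append(cv2.resize(c[y0:y0+80,x0:x0+80,::-1],(400,400),interpolation=cv2.INTER_CUBIC))
    near=lambda a,r:np.hypot(X[:,0]-a[0],X[:,1]-a[1])<r
    m=ok&(H>90)&(H<125)&(S>70)&near([.575,-.025],.08)&(X[:,2]>.08)
    def fit(P):
        A=np.c_[2*P[:,:2],np.ones(len(P))]; s=np.linalg.lstsq(A,(P[:,:2]**2).sum(1),rcond=None)[0]; return s[:2],np.sqrt(s[2]+s[:2]@s[:2])
    rim=X[m&(X[:,2]>.127)]
    print(n,'cup',m.sum(),np.median(X[m],0).round(4),X[m][:,2].max(),'rim',len(rim),fit(rim), (rim.min(0)+rim.max(0))/2)
    g=ok&(H>60)&(H<95)&(S>80)&near([.47,.333],.1); G=X[g]
    print('coaster',len(G),G.mean(0).round(4),fit(G[np.hypot(*(G[:,:2]-G[:,:2].mean(0)).T)>.046]))
    b=ok&(V<60)&near([.495,-.015],.09)&(X[:,2]>.09); B=X[b]
    d=np.linalg.svd(B[:,:2]-B[:,:2].mean(0))[2][0]
    print('handle',len(B),B.mean(0).round(4),(B.min(0)+B.max(0))/2,'ang',np.degrees(np.arctan2(d[1],d[0])))
    L=ok&(S<40)&(V>130)&near([.59,-.02],.25)&(abs(X[:,2]-.0705)<.008)
    print('lid z',np.median(X[L,2]),cv2.minAreaRect(X[L][:,:2].astype(np.float32)*1000))
    for nm,a in dict(note=(.436,-.37),stap=(.707,.337),pot=(.665,-.348)).items():
        q=ok&near(a,.1)&(X[:,2]>.02);print(nm,X[q].min(0).round(3),X[q].max(0).round(3))
cv2.imwrite('pics/crop.png',np.hstack(ims))
```

```text
scene cup 388 [ 0.5827 -0.0204  0.1099] 0.13835055056417578 rim 78 (array([ 0.58412583, -0.01807509]), np.float64(0.02558619796137142)) [ 0.58345538 -0.01758931  0.13279028]
coaster 958 [0.4784 0.3373 0.0033] (array([0.47836391, 0.3369244 ]), np.float64(0.04761995207755319))
handle 123 [ 0.4999 -0.0093  0.1073] [ 0.52614531 -0.01258673  0.10802436] ang 91.46366327950714
lid z 0.06956672958898902 ((591.004638671875, -11.975555419921875), (241.27963256835938, 303.43841552734375), 0.5633511543273926)
note [ 0.39  -0.406  0.02 ] [ 0.484 -0.314  0.044]
stap [0.641 0.32  0.02 ] [0.771 0.364 0.055]
pot [ 0.638 -0.385  0.02 ] [ 0.713 -0.303  0.141]
side cup 184 [ 0.5771 -0.0044  0.1192] 0.1376555378250558 rim 63 (array([ 0.57630208, -0.01899773]), np.float64(0.02520760946367971)) [ 0.57517982 -0.01806821  0.13243121]
coaster 1089 [0.4699 0.3374 0.0061] (array([0.47031623, 0.33685341]), np.float64(0.047312540337827606))
handle 115 [ 0.4873 -0.0076  0.109 ] [ 0.48746783 -0.01175081  0.10339186] ang 90.17839111914859
lid z 0.07206966691511185 ((589.16357421875, -10.736907958984375), (222.00909423828125, 296.5896911621094), 1.5854178667068481)
note [ 0.385 -0.406  0.021] [ 0.472 -0.315  0.042]
stap [0.634 0.32  0.021] [0.764 0.364 0.053]
pot [ 0.625 -0.385  0.02 ] [ 0.703 -0.302  0.142]
```

View pics/crop.png

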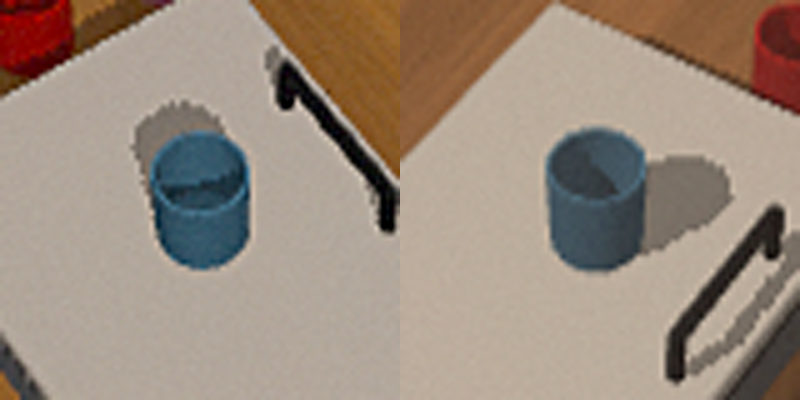

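The crop shows the blue cup standing alone on the white lid with the black bar in front of it, so it is the right cup. I'll move above it now.

>>> move_arm(offset=[[0, 0, 0], [0, 0, 0], [0, 0, 0], [2.5, -3.6, 0], [2.5, -3.6, 0]], twist=[[0, 0, 0.103], [0, 0, 0.103], [0, 0, 0.104], [0, 0, 0], [0, 0, 0]], grip=[1, 1, 1, 1, 1], force=22)

```text
time: 1.5
ee_pos: [0.2177, -0.4513, 0.2527]
tcp_rot: [-180.0, 0.0, -0.2]
wrist_force: [-0.0, 0.2, 0.0]
opening: 0.0853
grasp_force: 0.0
```

>>> move_arm(offset=[[2.5, -3.6, 0], [2.5, -3.6, 0], [2.5, -3.6, 0], [2.5, -3.6, 0], [2.5, -3.6, 0]], twist=[[0, 0, 0], [0, 0, 0], [0, 0, 0], [0, 0, 0], [0, 0, 0]], grip=[1, 1, 1, 1, 1])

```text
time: 2.0
ee_pos: [0.3434, -0.2703, 0.2535]
tcp_rot: [180.0, -0.0, -0.0]
wrist_force: [0.8, -0.3, 0.6]
opening: 0.085
grasp_force: 0.0
```

>>> move_arm(offset=[[2.5, -3.6, 0], [2.5, -3.6, 0], [2.5, -3.6, 0], [2.5, -3.6, 0], [2.5, -3.6, 0]], twist=[[0, 0, 0], [0, 0, 0], [0, 0, 0], [0, 0, 0], [0, 0, 0]], grip=[1, 1, 1, 1, 1])

```text
time: 2.5
ee_pos: [0.4685, -0.0901, 0.2535]
tcp_rot: [180.0, -0.0, -0.0]
wrist_force: [1.2, -0.9, -0.1]
opening: 0.0856
grasp_force: 0.0
```

>>> move_arm(offset=[[2.5, -3.6, 0], [2.5, -3.6, 0], [0, 0, 0], [0, 0, 0]], twist=[[0, 0, 0], [0, 0, 0], [0, 0, 0], [0, 0, 0]], grip=[1, 1, 1, 1])

```text
time: 2.9
ee_pos: [0.5179, -0.0191, 0.2529]
tcp_rot: [180.0, 0.1, 0.1]
wrist_force: [-1.8, -0.7, 0.0]
opening: 0.0853
grasp_force: 0.0
```

```bash
cat > look.py <<'E'
from h import *
import sys
p=shot('wrist'); c=p['color']; X,ok=cloud(p); H,S,V=cv2.cvtColor(c,cv2.COLOR_RGB2HSV).reshape(-1,3).astype(int).T
cv2.imwrite(f'pics/{sys.argv[1]}.png',c[:,:,::-1]); o=p['obs']
print(o['time'],o['ee_pos'].round(4),o['tcp_rot'].round(2),np.array(p['tool_from_camera']).round(3).tolist(),np.mean(ok))
def fit(P):
    A=np.c_[2*P[:,:2],np.ones(len(P))]; s=np.linalg.lstsq(A,(P[:,:2]**2).sum(1),rcond=None)[0]; return s[:2].round(4),np.sqrt(s[2]+s[:2]@s[:2]).round(4)
near=lambda a,r:np.hypot(X[:,0]-a[0],X[:,1]-a[1])<r
m=ok&(H>90)&(H<125)&(S>70)&near([.58,-.02],.1)&(X[:,2]>.08)&(X[:,2]<.15)
rim=X[m&(X[:,2]>.127)]
if len(rim)>30: print('cup',m.sum(),'rim',len(rim),fit(rim),((rim.min(0)+rim.max(0))/2).round(4))
b=ok&(V<60)&near([.495,-.015],.09)&(X[:,2]>.095)&(X[:,2]<.125); B=X[b]
if len(B)>50:
    d=np.linalg.svd(B[:,:2]-B[:,:2].mean(0),full_matrices=False)[2][0]
    print('handle',len(B),np.median(B,0).round(4),((B.min(0)+B.max(0))/2).round(4),'ext',np.ptp(B,0).round(3),'ang',np.degrees(np.arctan2(d[1],d[0])))
g=ok&(H>60)&(H<95)&(S>80)&near([.474,.337],.12)&(X[:,2]<.02); G=X[g]
if len(G)>200: print('coaster',len(G),G.mean(0).round(4),((G.min(0)+G.max(0))/2).round(4),np.ptp(G,0).round(3))
E
python3 look.py w1
```

```text
2.9 [ 0.5179 -0.0191  0.2529] [1.7999e+02 5.0000e-02 1.1000e-01] [[-0.0, -0.954, -0.298, 0.077], [1.0, -0.0, 0.0, -0.0], [-0.0, -0.298, 0.954, -0.121], [0.0, 0.0, 0.0, 1.0]] 0.9958630952380952
cup 1847 rim 784 (array([ 0.5819, -0.0192]), np.float64(0.0251)) [ 0.5816 -0.0195  0.131 ]
handle 1162 [ 0.4964 -0.0086  0.11  ] [ 0.5368 -0.0143  0.109 ] ext [0.092 0.107 0.028] ang -99.4123325676741
coaster 2306 [0.4732 0.3156 0.0053] [0.4757 0.318  0.0054] [0.096 0.064 0.006]
```

View pics/w1.png

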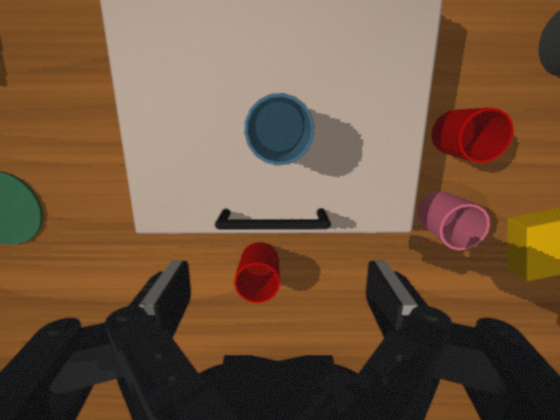

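The wrist view shows the blue cup at (279,128) and the handle bar at (272,223), with the red cup in front of the lid at (258,272). The cup centre is at about (0.582, -0.019). I'll move over it, descend and grip it gradually.

>>> move_arm(offset=[[2.4, 0, 0], [2.4, 0, 2], [1.55, 0, 3], [0, 0, 4], [0, 0, 3]], twist=[[0, 0, 0], [0, 0, 0], [0, 0, 0], [0, 0, 0], [0, 0, 0]], grip=[1, 1, 1, 1, 1])

```text
time: 3.45
ee_pos: [0.5805, -0.0215, 0.1312]
tcp_rot: [180.0, 0.1, -0.1]
wrist_force: [0.3, -0.1, -0.0]
opening: 0.0851
grasp_force: 0.0
```

>>> move_arm(offset=[[0, 0, 1.8], [0, 0, 1], [0, 0, 0], [0, 0, 0], [0, 0, 0]], twist=[[0, 0, 0], [0, 0, 0], [0, 0, 0], [0, 0, 0], [0, 0, 0]], grip=[1, 1, 0.9, 0.8, 0.72])

```text
time: 3.95
ee_pos: [0.5819, -0.0202, 0.1069]
tcp_rot: [180.0, -0.1, -0.0]
wrist_force: [0.5, -0.0, 0.2]
opening: 0.0616
grasp_force: 0.0
```

>>> move_arm(offset=[[0, 0, 0], [0, 0, 0], [0, 0, 0], [0, 0, 0], [0, 0, 0]], twist=[[0, 0, 0], [0, 0, 0], [0, 0, 0], [0, 0, 0], [0, 0, 0]], grip=[0.69, 0.67, 0.65, 0.63, 0.61], force=22)

```text
time: 4.45
ee_pos: [0.5814, -0.0198, 0.1058]
tcp_rot: [-180.0, -0.0, 0.0]
wrist_force: [-1.1, 0.4, 4.4]
opening: 0.0534
grasp_force: 22.7
```

>>> move_arm(offset=[[0, 0, -0.5], [0, 0, -1.5], [0, 0, -3], [0, 0, -2], [0, 0, -1]], twist=[[0, 0, 0], [0, 0, 0], [0, 0, 0], [0, 0, 0], [0, 0, 0]], grip=[0.6, 0.6, 0.6, 0.6, 0.6])

```text
time: 4.95
ee_pos: [0.5819, -0.02, 0.1883]
tcp_rot: [180.0, -0.2, -0.0]
wrist_force: [0.5, -0.6, -1.2]
opening: 0.0536
grasp_force: 23.7
```

>>> move_arm(offset=[[-0.3, -1, 0], [-0.6, -2, 0], [-0.9, -3, 0], [-0.9, -3, 0], [-0.9, -3, 0]], twist=[[0, 0, 0], [0, 0, 0], [0, 0, 0], [0, 0, 0], [0, 0, 0]], grip=[0.6, 0.6, 0.6, 0.6, 0.6])

```text
time: 5.45
ee_pos: [0.5435, 0.0519, 0.186]
tcp_rot: [-177.9, 0.1, 4.5]
wrist_force: [-0.3, 0.2, -1.9]
opening: 0.0529
grasp_force: 23.7
```

>>> move_arm(offset=[[-0.9, -3, 0], [-0.9, -3, 0], [-0.9, -3, 0], [-0.9, -3, 0], [-0.9, -3, 0]], twist=[[0, 0, 0], [0, 0, 0], [0, 0, 0], [0, 0, 0], [0, 0, 0]], grip=[0.6, 0.6, 0.6, 0.6, 0.6])

```text
time: 5.95
ee_pos: [0.4923, 0.1185, 0.1956]
tcp_rot: [-174.6, 0.0, 10.8]
wrist_force: [-0.7, -0.3, -1.0]
opening: 0.0532
grasp_force: 23.7
```

>>> move_arm(offset=[[-0.9, -3, 0], [-0.9, -2.8, 0], [-0.6, -1.8, 0], [-0.2, -1, 0], [0, 0, 0]], twist=[[0, 0, 0], [0, 0, 0], [0, 0, 0], [0, 0, 0], [0, 0, 0]], grip=[0.6, 0.6, 0.6, 0.6, 0.6])

```text
time: 6.45
ee_pos: [0.4602, 0.1513, 0.2047]
tcp_rot: [-172.7, 0.0, 14.3]
wrist_force: [-1.1, -0.1, -2.0]
opening: 0.0535
grasp_force: 23.7
```

```bash
python3 look.py w2
```

```text
6.45 [0.4602 0.1513 0.2047] [-1.7274e+02  3.0000e-02  1.4320e+01] [[-0.0, -0.954, -0.298, 0.077], [1.0, -0.0, 0.0, -0.0], [-0.0, -0.298, 0.954, -0.121], [0.0, 0.0, 0.0, 1.0]] 0.9960756802721088
handle 1399 [0.4949 0.0082 0.11  ] [0.4945 0.0049 0.1038] ext [0.009 0.075 0.018] ang -89.93920788152631
coaster 6100 [0.478  0.3354 0.0053] [0.4762 0.3363 0.0047] [0.097 0.098 0.007]
```

View pics/w2.png

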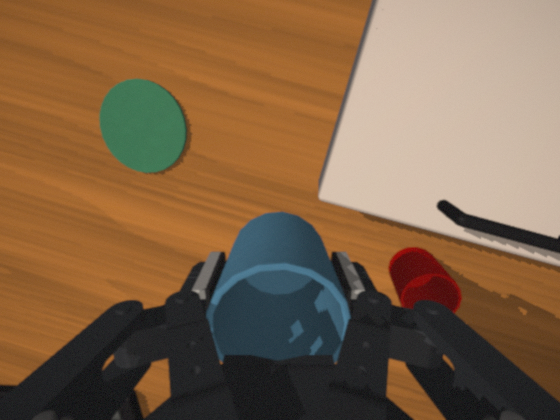

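```bash
python3 -c "
from h import *
o=bot.get_obs();print(o['q'].round(2),o['qd'].round(2),o['ee_pos'],o['tcp_rot'])
T=R.from_euler('xyz',o['tcp_rot'],degrees=True);print(T.as_matrix().round(3)); t=R.from_euler('xyz',[180,0,20],degrees=True);print((T.inv()*t).as_rotvec())"
```

```text
[ 14.23  -4.82  -5.38  89.5    7.24 179.94] [-0.58  0.43  0.03 -0.1  -0.23  0.08] [0.46041712 0.15096991 0.20446613] [-1.72760161e+02  4.91118062e-02  1.42898614e+01]
[[ 0.969  0.245 -0.032]
 [ 0.247 -0.961  0.122]
 [-0.001 -0.126 -0.992]]
[-0.12629708 -0.0054412  -0.09958219]
```

Joint 6 has reached its limit at 180, because yaw 0 needs q6 = 180 + q1. I'll work out the level correction with a larger yaw.

```bash
cat > rot.py <<'E'
from h import *
import sys
o=bot.get_obs();T=R.from_euler('xyz',o['tcp_rot'],degrees=True)
t=R.from_euler('xyz',[180,0,float(sys.argv[1])],degrees=True); r=(T.inv()*t).as_rotvec(); print(o['time'],o['ee_pos'].round(4),o['tcp_rot'].round(2),'rotvec',r.round(3))
d=np.array([float(a) for a in sys.argv[2:5]])-o['ee_pos'] if len(sys.argv)>4 else np.zeros(3)
print('offset cm in target tool frame',(100*t.inv().apply(d)).round(2))
E
python3 rot.py 50 0.476 0.3365 0.19
```

```text
6.5 [0.4604 0.151  0.2045] [-1.7276e+02  5.0000e-02  1.4290e+01] rotvec [-0.123 -0.039 -0.622]
offset cm in target tool frame [ 15.21 -10.73   1.45]
```

>>> move_arm(offset=[[0, 0, 0], [0, 0, 0], [0, 0, 0], [0, 0, 0], [0, 0, 0]], twist=[[-0.0205, -0.0065, -0.104], [-0.0205, -0.0065, -0.104], [-0.0205, -0.0065, -0.104], [-0.0205, -0.0065, -0.104], [-0.0205, -0.0065, -0.104]], grip=[0.6, 0.6, 0.6, 0.6, 0.6])

```text
time: 7.0
ee_pos: [0.4607, 0.1506, 0.2041]
tcp_rot: [-178.9, -0.2, 44.3]
wrist_force: [-0.4, -0.3, -1.3]
opening: 0.0535
grasp_force: 23.7
```

>>> move_arm(offset=[[0, 0, 0], [0, 0, 0], [0, 0, 0]], twist=[[-0.0205, -0.0065, -0.104], [0, 0, 0], [0, 0, 0]], grip=[0.6, 0.6, 0.6])

```text
time: 7.3
ee_pos: [0.4605, 0.1508, 0.2042]
tcp_rot: [-180.0, 0.0, 49.9]
wrist_force: [-0.3, -0.5, -1.2]
opening: 0.053
grasp_force: 23.7
```

```bash
python3 rot.py 50 0.476 0.3365 0.16
```

```text
7.3 [0.4605 0.1508 0.2042] [-1.7997e+02  4.0000e-02  4.9890e+01] rotvec [-0.001  0.001 -0.002]
offset cm in target tool frame [ 15.22 -10.75   4.42]
```

>>> move_arm(offset=[[1, -0.7, 0.5], [2, -1.4, 0.6], [2.4, -1.7, 0.6], [2.4, -1.7, 0.6], [2.4, -1.7, 0.6]], twist=[[0, 0, 0], [0, 0, 0], [0, 0, 0], [0, 0, 0], [0, 0, 0]], grip=[0.6, 0.6, 0.6, 0.6, 0.6])

```text
time: 7.8
ee_pos: [0.4705, 0.277, 0.1746]
tcp_rot: [-180.0, 0.0, 50.0]
wrist_force: [-0.0, 0.6, -0.5]
opening: 0.0528
grasp_force: 23.7
```

>>> move_arm(offset=[[2.4, -1.7, 0.6], [1.8, -1.3, 0.6], [0.8, -0.55, 0.5], [0, 0, 0], [0, 0, 0]], twist=[[0, 0, 0], [0, 0, 0], [0, 0, 0], [0, 0, 0], [0, 0, 0]], grip=[0.6, 0.6, 0.6, 0.6, 0.6])

```text
time: 8.3
ee_pos: [0.4753, 0.336, 0.1581]
tcp_rot: [-180.0, 0.1, 50.0]
wrist_force: [-0.5, 0.2, -1.9]
opening: 0.0533
grasp_force: 23.7
```

```bash
python3 rot.py 50 0.476 0.3365 0.041; python3 look.py w3
```

```text
8.3 [0.4753 0.336  0.1581] [-1.7999e+02  8.0000e-02  5.0040e+01] rotvec [-0.     0.001  0.001]
offset cm in target tool frame [ 0.09  0.02 11.71]
8.3 [0.4753 0.336  0.1581] [-1.7999e+02  8.0000e-02  5.0040e+01] [[-0.0, -0.954, -0.298, 0.077], [1.0, -0.0, 0.0, 0.001], [-0.0, -0.298, 0.954, -0.121], [0.0, 0.0, 0.0, 1.0]] 0.9961607142857143
coaster 6520 [0.4829 0.3451 0.0054] [0.4761 0.3377 0.0053] [0.097 0.096 0.005]
```

View pics/w3.png

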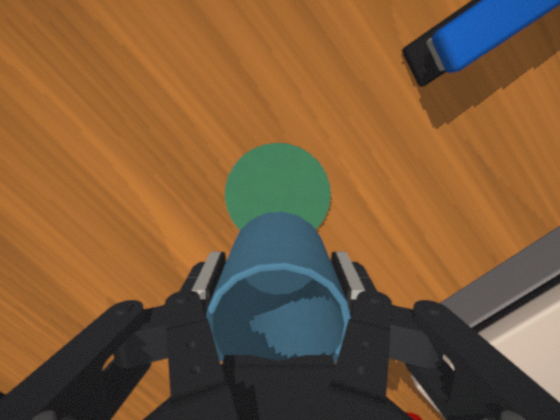

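The cup (280,280) hangs upright over the green coaster (277,192), and the coaster measures (0.476, 0.337). Next I lower it.

>>> move_arm(offset=[[0.1, 0, 2], [0, 0, 3], [0, 0, 3], [0, 0, 2], [0, 0, 0.9]], twist=[[0, 0, 0], [0, 0, 0], [0, 0, 0], [0, 0, 0], [0, 0, 0]], grip=[0.6, 0.6, 0.6, 0.6, 0.6])

```text
time: 8.85
ee_pos: [0.4755, 0.3357, 0.0478]
tcp_rot: [-180.0, 0.2, 50.0]
wrist_force: [0.7, -0.1, -1.2]
opening: 0.053
grasp_force: 23.7
```

>>> move_arm(offset=[[0, 0, 0.2], [0, 0, 0.2], [0, 0, 0.1], [0, 0, 0], [0, 0, 0]], twist=[[0, 0, 0], [0, 0, 0], [0, 0, 0], [0, 0, 0], [0, 0, 0]], grip=[0.6, 0.6, 0.6, 0.6, 0.6])

```text
time: 9.35
ee_pos: [0.4763, 0.3374, 0.045]
tcp_rot: [180.0, -0.0, 50.1]
wrist_force: [0.9, 0.2, -1.3]
opening: 0.0531
grasp_force: 23.7
```

>>> move_arm(offset=[[0, 0, 0.1], [0, 0, 0.1], [0, 0, 0]], twist=[[0, 0, 0], [0, 0, 0], [0, 0, 0]], grip=[0.6, 0.6, 0.6])

```text
time: 9.65
ee_pos: [0.4759, 0.3371, 0.0421]
tcp_rot: [-180.0, 0.1, 50.1]
wrist_force: [-0.5, 0.0, -1.3]
opening: 0.0535
grasp_force: 23.7
```

>>> move_arm(offset=[[0, 0, 0.1], [0, 0, 0], [0, 0, 0]], twist=[[0, 0, 0], [0, 0, 0], [0, 0, 0]], grip=[0.6, 0.6, 0.6])

```text
time: 9.95
ee_pos: [0.476, 0.3372, 0.0412]
tcp_rot: [180.0, 0.0, 50.1]
wrist_force: [-0.1, -0.2, -2.0]
opening: 0.0533
grasp_force: 23.7
```

>>> move_arm(offset=[[0, 0, 0.1], [0, 0, 0], [0, 0, 0]], twist=[[0, 0, 0], [0, 0, 0], [0, 0, 0]], grip=[0.6, 0.6, 0.6])

```text
time: 10.25
ee_pos: [0.4761, 0.3372, 0.0404]
tcp_rot: [180.0, 0.0, 50.1]
wrist_force: [0.2, 0.1, 0.3]
opening: 0.0534
grasp_force: 23.7
```

>>> move_arm(offset=[[0, 0, 0.05], [0, 0, 0], [0, 0, 0], [0, 0, 0], [0, 0, 0]], twist=[[0, 0, 0], [0, 0, 0], [0, 0, 0], [0, 0, 0], [0, 0, 0]], grip=[0.6, 0.63, 0.68, 0.8, 1])

```text
time: 10.75
ee_pos: [0.476, 0.3372, 0.0396]
tcp_rot: [-180.0, 0.0, 50.1]
wrist_force: [0.3, -0.2, -0.6]
opening: 0.0803
grasp_force: 0.0
```

>>> move_arm(offset=[[0, 0, 0], [0, 0, 0], [0, 0, 0], [0, 0, 0]], twist=[[0, 0, 0], [0, 0, 0], [0, 0, 0], [0, 0, 0]], grip=[1, 1, 1, 1])

```text
time: 11.15
ee_pos: [0.476, 0.3372, 0.0398]
tcp_rot: [180.0, 0.0, 50.1]
wrist_force: [0.0, -1.0, -0.2]
opening: 0.0856
grasp_force: 0.0
```

>>> move_arm(offset=[[0, 0, -0.5], [0, 0, -1.5], [0, 0, -3], [0, 0, -4], [0, 0, -4]], twist=[[0, 0, 0], [0, 0, 0], [0, 0, 0], [0, 0, 0], [0, 0, 0]], grip=[1, 1, 1, 1, 1])

```text
time: 11.65
ee_pos: [0.4758, 0.3371, 0.1724]
tcp_rot: [180.0, 0.0, 50.1]
wrist_force: [0.8, 0.5, -1.0]
opening: 0.0853
grasp_force: 0.0
```

>>> move_arm(offset=[[0, 0, -4], [0, 0, -4], [0, 0, -1], [0, 0, 0]], twist=[[0, 0, 0], [0, 0, 0], [0, 0, 0], [0, 0, 0]], grip=[1, 1, 1, 1])

```text
time: 12.05
ee_pos: [0.4766, 0.3377, 0.2628]
tcp_rot: [179.9, -0.2, 50.1]
wrist_force: [-0.9, -0.1, -0.6]
opening: 0.0854
grasp_force: 0.0
```

```bash
python3 - <<'E'
from h import *
p=shot('wrist'); X,ok=cloud(p); c=p['color']; cv2.imwrite('pics/w4.png',c[:,:,::-1])
H,S,V=cv2.cvtColor(c,cv2.COLOR_RGB2HSV).reshape(-1,3).astype(int).T
n=ok&(np.hypot(X[:,0]-.476,X[:,1]-.337)<.07)
b=X[n&(H>98)&(H<125)&(S>70)&(X[:,2]>.058)&(X[:,2]<.09)]; print('rim',len(b),((b.min(0)+b.max(0))/2).round(4),np.ptp(b,0).round(4))
g=X[n&(H>60)&(H<95)&(S>80)&(X[:,2]<.02)]; print('coaster',((g.min(0)+g.max(0))/2).round(4),np.ptp(g,0).round(4))
print(bot.get_obs()['q'].round(1))
E
python3 rot.py 90 0.4945 -0.010 0.19
```

```text
rim 464 [0.4773 0.3376 0.0635] [0.0526 0.0536 0.0109]
coaster [0.4763 0.3372 0.0108] [0.0961 0.0961 0.0161]
[ 35.3   9.8  16.3  96.4  -0.  165.2]
12.1 [0.4763 0.3374 0.2606] [ 1.7997e+02 -5.0000e-02  5.0080e+01] rotvec [ 0.001 -0.001 -0.697]
offset cm in target tool frame [-34.74   1.82   7.06]
```

View pics/w4.png

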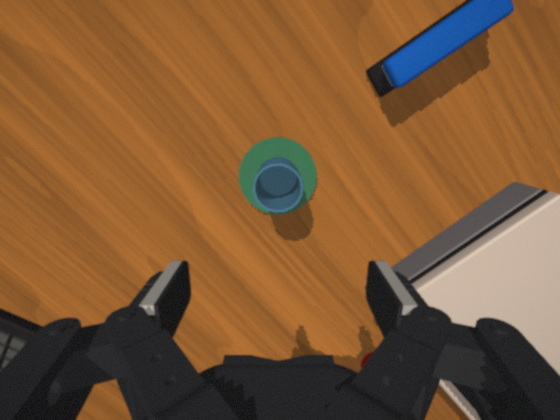

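The cup stands centred on the coaster, with its rim at (278,187) on the green disc (278,176), and it is released. Next is the handle.

>>> move_arm(offset=[[0, 0, 0], [0, 0, 0], [0, 0, 0], [0, 0, 0], [0, 0, 0]], twist=[[0, 0, -0.1395], [0, 0, -0.1395], [0, 0, -0.1395], [0, 0, -0.1395], [0, 0, -0.1395]], grip=[1, 1, 1, 1, 1])

```text
time: 12.6
ee_pos: [0.4756, 0.3369, 0.2578]
tcp_rot: [-179.8, 0.1, 90.4]
wrist_force: [1.0, -0.3, -0.2]
opening: 0.0856
grasp_force: 0.0
```

>>> move_arm(offset=[[-3.5, 0.2, 0], [-3.5, 0.2, 0], [-3.5, 0.2, 0], [-3.5, 0.2, 0], [-3.5, 0.2, 0]], twist=[[0, 0, 0], [0, 0, 0], [0, 0, 0], [0, 0, 0], [0, 0, 0]], grip=[1, 1, 1, 1, 1])

```text
time: 13.1
ee_pos: [0.4855, 0.1608, 0.258]
tcp_rot: [-179.8, 0.1, 90.1]
wrist_force: [1.1, 0.4, 0.7]
opening: 0.0854
grasp_force: 0.0
```

>>> move_arm(offset=[[-3.5, 0.2, 1], [-3.5, 0.2, 1], [-3.5, 0.2, 1], [-3.5, 0.2, 1], [-3.2, 0, 1]], twist=[[0, 0, 0], [0, 0, 0], [0, 0, 0], [0, 0, 0], [0, 0, 0]], grip=[1, 1, 1, 1, 1])

```text
time: 13.6
ee_pos: [0.4935, -0.0113, 0.2077]
tcp_rot: [-179.8, 0.0, 90.0]
wrist_force: [-0.2, -0.6, -0.2]
opening: 0.0853
grasp_force: 0.0
```

>>> move_arm(offset=[[0, 0, 0], [0, 0, 0]], twist=[[0, 0, 0], [0, 0, 0]], grip=[1, 1])

```text
time: 13.8
ee_pos: [0.4936, -0.0102, 0.2084]
tcp_rot: [-179.8, 0.0, 89.9]
wrist_force: [-0.6, 0.8, 0.4]
opening: 0.0851
grasp_force: 0.0
```

```bash
python3 look.py w5;python3 rot.py 90 0.4945 -0.010 0.107
```

```text
13.8 [ 0.4936 -0.0102  0.2084] [-1.7982e+02  2.0000e-02  8.9950e+01] [[-0.0, -0.954, -0.298, 0.077], [1.0, -0.0, 0.0, 0.001], [-0.0, -0.298, 0.954, -0.121], [0.0, 0.0, 0.0, 1.0]] 0.9959948979591837
handle 1384 [ 0.4938 -0.0047  0.1103] [ 0.4935 -0.0124  0.1043] ext [0.008 0.107 0.017] ang -89.64829305345063
13.85 [ 0.4939 -0.0096  0.209 ] [-1.7988e+02  1.0000e-02  9.0010e+01] rotvec [-0.002  0.     0.   ]
offset cm in target tool frame [-0.04  0.06 10.2 ]
```

View pics/w5.png

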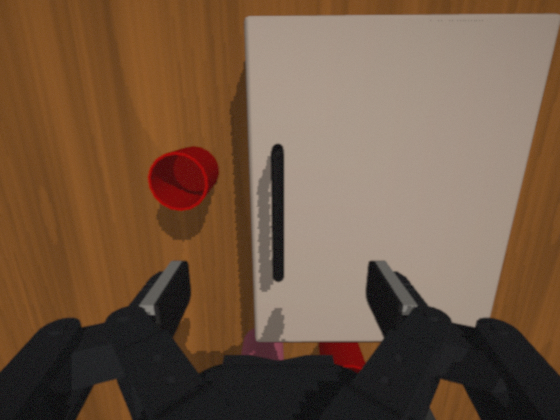

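The bar runs from (278,150) to (278,280), midway between the open fingers and parallel to the pads. I'll descend and grip it.

>>> move_arm(offset=[[0, 0, 2], [0, 0, 3], [0, 0, 3], [0, 0, 1.5], [0, 0, 0.6]], twist=[[0, 0, 0], [0, 0, 0], [0, 0, 0], [0, 0, 0], [0, 0, 0]], grip=[1, 1, 1, 1, 0.9])

```text
time: 14.35
ee_pos: [0.4936, -0.009, 0.1075]
tcp_rot: [-179.8, 0.0, 90.1]
wrist_force: [0.3, 0.1, -0.5]
opening: 0.077
grasp_force: 0.0
```

>>> move_arm(offset=[[0, 0, 0], [0, 0, 0], [0, 0, 0], [0, 0, 0], [0, 0, 0]], twist=[[0, 0, 0], [0, 0, 0], [0, 0, 0], [0, 0, 0], [0, 0, 0]], grip=[0.7, 0.5, 0.35, 0.25, 0.2], force=50)

```text
time: 14.85
ee_pos: [0.4946, -0.0098, 0.1096]
tcp_rot: [180.0, 0.0, 90.0]
wrist_force: [0.2, 0.5, 0.6]
opening: 0.0172
grasp_force: 0.0
```

>>> move_arm(offset=[[0, 0, 0], [0, 0, 0], [0, 0, 0], [0, 0, 0], [0, 0, 0]], twist=[[0, 0, 0], [0, 0, 0], [0, 0, 0], [0, 0, 0], [0, 0, 0]], grip=[0.12, 0.05, 0.03, 0.03, 0.03])

```text
time: 15.35
ee_pos: [0.493, -0.0098, 0.1092]
tcp_rot: [-179.8, 0.0, 90.0]
wrist_force: [-9.0, 0.4, 6.0]
opening: 0.0082
grasp_force: 48.8
```

Run:
```python
from h import *
o=bot.get_obs(); print(o['time'],o['ee_pos'].round(4),o['tcp_rot'].round(2),o['wrist_force'].round(1))
r=.2214;a0=np.radians(13.85);a=a0+np.radians(np.linspace(0,40,17))
P=np.c_[-r*np.cos(a),r*np.sin(a)]*100; print(np.diff(P,axis=0).round(2).tolist(), (P[-1]-P[0]).round(2))
```

```text
15.35 [ 0.493  -0.0098  0.1092] [-1.7983e+02  3.0000e-02  9.0040e+01] [-9.   0.4  6. ]
[[0.25, 0.93], [0.29, 0.92], [0.33, 0.91], [0.37, 0.89], [0.41, 0.87], [0.45, 0.86], [0.48, 0.84], [0.52, 0.81], [0.56, 0.79], [0.59, 0.77], [0.62, 0.74], [0.65, 0.71], [0.68, 0.68], [0.71, 0.65], [0.74, 0.62], [0.77, 0.59]] [ 8.44 12.58]
```

The bar is held. I'll raise the lid along the hinge arc.

>>> move_arm(offset=[[0, 0.12, -0.46], [0, 0.13, -0.47], [0, 0.29, -0.92], [0, 0.33, -0.91], [0, 0.37, -0.89]], twist=[[0, 0, 0], [0, 0, 0], [0, 0, 0], [0, 0, 0], [0, 0, 0]], grip=[0.03, 0.03, 0.03, 0.03, 0.03])

```text
time: 15.85
ee_pos: [0.5048, -0.0097, 0.1448]
tcp_rot: [-179.7, 0.0, 90.0]
wrist_force: [-8.0, 0.4, -2.2]
opening: 0.008
grasp_force: 48.7
```

>>> move_arm(offset=[[0, 0.41, -0.87], [0, 0.45, -0.86], [0, 0.48, -0.84], [0, 0, 0], [0, 0, 0]], twist=[[0, 0, 0], [0, 0, 0], [0, 0, 0], [0, 0, 0], [0, 0, 0]], grip=[0.03, 0.03, 0.03, 0.03, 0.03])

```text
time: 16.35
ee_pos: [0.5179, -0.0096, 0.1709]
tcp_rot: [-179.7, 0.0, 90.0]
wrist_force: [-13.1, 0.9, 2.8]
opening: 0.0079
grasp_force: 49.3
```

>>> move_arm(offset=[[0, 0.52, -0.81], [0, 0.56, -0.79], [0, 0.59, -0.77], [0, 0.62, -0.74], [0, 0.65, -0.71]], twist=[[0, 0, 0], [0, 0, 0], [0, 0, 0], [0, 0, 0], [0, 0, 0]], grip=[0.03, 0.03, 0.03, 0.03, 0.03])

```text
time: 16.85
ee_pos: [0.5469, -0.0095, 0.2102]
tcp_rot: [-179.7, 0.0, 90.0]
wrist_force: [-16.8, 1.9, 10.3]
opening: 0.008
grasp_force: 49.4
```

>>> move_arm(offset=[[0, 0.68, -0.68], [0, 0.71, -0.65], [0, 0.74, -0.62], [0, 0.5, -0.4], [0, 0.27, -0.19]], twist=[[0, 0, 0], [0, 0, 0], [0, 0, 0], [0, 0, 0], [0, 0, 0]], grip=[0.03, 0.03, 0.03, 0.03, 0.03])

```text
time: 17.35
ee_pos: [0.5766, -0.0093, 0.2373]
tcp_rot: [-179.9, -0.0, 90.1]
wrist_force: [-19.1, 1.4, 18.0]
opening: 0.0077
grasp_force: 49.5
```

>>> move_arm(offset=[[0, 0, 0], [0, 0, 0], [0, 0, 0], [0, 0, 0], [0, 0, 0]], twist=[[0, 0, 0], [0, 0, 0], [0, 0, 0], [0, 0, 0], [0, 0, 0]], grip=[0.03, 0.03, 0.03, 0.03, 0.03])

```text
time: 17.85
ee_pos: [0.5763, -0.0093, 0.2371]
tcp_rot: [-179.9, -0.0, 90.1]
wrist_force: [-16.7, 1.5, 17.5]
opening: 0.008
grasp_force: 49.5
```

Run:
```python
from h import *
p=shot('side'); cv2.imwrite('pics/end.png',p['color'][:,:,::-1])
for n,p in (('side',p),('scene',shot('scene'))):
    X,ok=cloud(p); H,S,V=cv2.cvtColor(p['color'],cv2.COLOR_RGB2HSV).reshape(-1,3).astype(int).T
    m=ok&(S<45)&(V>120)&(X[:,0]>.52)&(X[:,0]<.70)&(((X[:,1]>.055)&(X[:,1]<.13))|((X[:,1]<-.075)&(X[:,1]>-.15)))&(X[:,2]>.08)&(X[:,2]<.26)
    Y=X[m]
    for _ in range(4):
        k=np.polyfit(Y[:,0],Y[:,2],1); e=abs(Y[:,2]-np.polyval(k,Y[:,0])); Y=Y[e<max(.006,1.5*np.median(e))]
    print(n,len(Y),'lid angle',np.degrees(np.arctan(-k[0])))
    n2=ok&(np.hypot(X[:,0]-.476,X[:,1]-.337)<.07)&(H>98)&(H<125)&(S>70)&(X[:,2]>.055); print('cup',((X[n2].min(0)+X[n2].max(0))/2).round(3),X[n2].max(0).round(3))
o=bot.get_obs(); print(o['time'],o['ee_pos'],o['wrist_force'],o['grasp_force'],o['opening'])
```

```text
side 961 lid angle 39.275069727283615
cup [0.471 0.337 0.064] [0.497 0.364 0.073]
scene 2981 lid angle 39.38188569854586
cup [0.479 0.338 0.065] [0.506 0.365 0.074]
17.95 [ 0.5762963  -0.0093488   0.23708625] [-17.55302525   0.63035214  18.05761442] 49.50955510139465 0.00814289175863123
```

View pics/end.png

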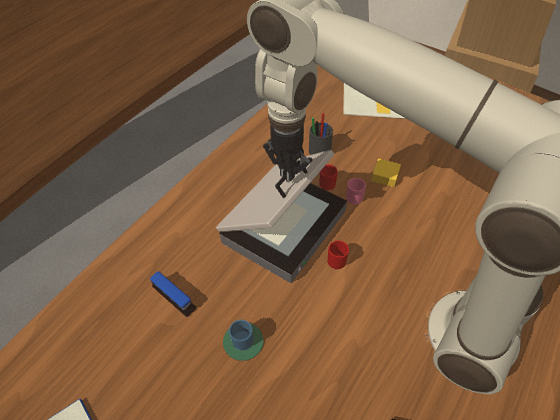

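The picture shows the lid held open by the gripper at (285,180), measured at 39.3 degrees. The cup stands on the coaster (242,337), and the stapler, note block and pen pot have not moved. The lid is steady, so I'll hand the job in.

```bash
python3 -c "
from h import *
print(bot.job_done())"
```

```text
the job is handed in; nothing more can be done
None
```

I handed the job in with the blue cup upright and released on the green coaster, and the scanner lid gripped by its handle and measured open at about 39 degrees (target 40 ± 5); the hand-in gave no verdict.

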